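# Set the slats of a tool rack with a hooked spacer

## Task

On the half-built tool rack two slats are bolted tight and two more, on finger-tight wing nuts, still stand too far away. Take the hooked spacer by its red grip, drop it over the first loose slat and draw that slat along until the spacer block comes up snug against the bolted slat, then lift it out and do the same with the last slat against the one you have just set, so that all the gaps match; pull gently, never ram the spacer home or shove a slat that is already set. Finally stand the spacer back on the green mat and leave the other things on the bench alone.

Things in the scene. Friction and masses are not known exactly. Their poses are not given: they have to be found in the camera images.
- rack: Tool rack fixed to the bench: two slotted aluminium rails (20 x 20 mm, 300 mm long) along its y at x = -50 and +50 mm, walnut slats across them. Origin: on the bench, midway between the rails; x along the slats, y along the row to the bolted end. From +y to -y: two bolted slats (steel nuts, gap 22 mm), two loose ones. The inner bolted slat's middle lies 68 mm from the origin, give or take 11 mm (no pose given: feel for it).
- slat_one: First loose slat (brass wing nuts), next to the bolted ones. Every slat: 150 mm (x) x 30 (y) x 20, lying 20 to 40 mm above the bench; nuts at x = -50 and +50 mm stand up to 13 mm above it. Origin: centre of its underside, axes as the rack's. It stays square, slides only along y, stiffly (about 5 N), stays where left. Starts 30 to 70 mm (gap) from the bolted slat; right gap 22 mm, the same as between the bolted two.
- slat_two: Last loose slat, on the -y side of the first loose one, alike and equally stiff. It starts with a gap of at least 34 mm to the first loose slat; the right gap is again 22 mm.
- spacer: Hooked spacer, about 0.2 kg, used upright, starts standing on the mat. Origin: level with the underside of its feet, midway between spacer block and lip; x along its 70 mm length, y from lip to spacer block, z up. Between block and lip is a 34 mm space for a 30 mm slat, its mouth flared 4 mm to each side. An aluminium strap joins both on top, z = 16 to 24 mm (its underside would rest on the slat).
- spacer_block (a point): Middle of the outer (+y) face of the pale beech spacer block, 35 mm from the spacer's origin along y, 8 mm up. The block is 18 mm thick (y = 17 to 35 mm), z = 0 to 16 mm. This face meets the slat before. The thin aluminium lip on the other side (y = -17 to -23 mm, foot flaring to -25) pulls the loose slat's -y face; the gap left is then 18 + 4 = 22 mm.
- spacer_grip (a point): Point in the red grip on top of the spacer, 48 mm above the feet, right over the spacer's origin. The grip is 60 mm (x) by 24 mm (y) and reaches from z = 24 to 66 mm above the feet.
- mat: Green mat fixed to the bench, 170 x 170 mm, 3 mm thick. Origin: centre of its underside.
- thread_red: Red thread cone, 60 mm across, 85 mm tall, standing; leave alone. Origin: centre of its underside.
- thread_black: Black thread cone, same size; leave alone.
- thread_amber: Orange-brown thread cone, same size; leave alone.
- tumbler: Steel tumbler, 84 mm across, 125 mm tall; leave alone. Origin: centre of its underside.
- mallet: Mallet lying down, white head 54 mm across and 80 mm long at the origin, wooden handle 160 mm along its -x; leave alone.
- wrench: Wrench, 150 mm, lying along its x; leave alone. Origin: at its underside.
- spare_slat: Spare walnut slat lying on the bench, 150 x 30 x 20 mm; leave alone. Origin: centre of its underside.
- dye: Brown dye bottle, 54 mm across, 100 mm tall; leave alone. Origin: centre of its underside.

How it is judged (in metres and radians):
On the way, in this order (a step that is already met when the one before it is completed fails the run):
1. the spacer pulls the first loose slat and is snug against the bolted slat (more than 1 N on both), with the right gap (contact force between spacer and slat_one above 1 N and contact force between spacer and bolted_c0 above 1 N and y of bolted_c0 in the frame of slat_one between 0.0504 and 0.0536 m), for 0.02 s.
2. the spacer pulls the last slat and is snug against the first loose slat (more than 1 N on both), with the right gap (contact force between spacer and slat_two above 1 N and contact force between spacer and slat_one above 1 N and y of slat_two in the frame of slat_one between -0.0536 and -0.0504 m), for 0.02 s.
At the end, for the whole second after the job is handed in: Both loose slats stand with a gap of 22 mm (20.4 to 23.6) to the slat before, and the spacer stands upright (within 7 degrees) and at rest on its feet on the green mat, its origin within 75 mm of the mat's centre along each of the mat's axes (y of bolted_c0 in the frame of slat_one between 0.0504 and 0.0536 m and y of slat_two in the frame of slat_one between -0.0536 and -0.0504 m and x of spacer in the frame of mat between -0.075 and 0.075 m and y of spacer in the frame of mat between -0.075 and 0.075 m and height (world z) of spacer below 0.008 m and angle between spacer's own z axis and vertical below 0.12 rad and linear speed of spacer below 0.02 m/s); the robot touches nothing.
It fails at once if the spacer is rammed or pressed against a slat with more than 15 N (contact force between spacer and bolted_c0 above 15 N or contact force between spacer and slat_one above 15 N or contact force between spacer and slat_two above 15 N).
It fails at once if the arm or fingers knock the rack or a slat (over 5 N) (contact force between any of the arm, the fingers and rack above 5 N or contact force between any of the arm, the fingers and slat_one above 5 N or contact force between any of the arm, the fingers and slat_two above 5 N).
It fails at once if a bystander is moved by more than 15 mm (distance of any of thread_red, thread_black, thread_amber, tumbler, mallet, wrench, spare_slat, dye from where it was at the start of the episode above 0.015 m).
It also fails if it takes over 64 s, if anything falls off the work surface, if the arm or the gripper's body presses on something with over 40 N, if the wrist force passes 120 N, or if a joint passes its speed limit or range.

## Robot

A 7-joint arm with a two-finger parallel gripper is mounted at the origin on the work surface. World frame = base frame: x ahead of the robot, y to its left, z up, the work surface at z = 0. Lengths are in m, angles in degrees, forces in N, time in s.
With the tool pointing down it reaches from about 0.4 to 0.875 m from the base axis. Payload 6.5 kg.
Tool frame: the origin (TCP) lies between the finger pads; the fingertips stand 25 mm ahead of it and the grasp point (between the pads) lies 6 mm ahead of it; z points along the fingers, y is the line along which they close (so a half turn about z gives the same grasp; the last joint's range is limited). The gripper opens to 88 mm and grips with 3 to 60 N. Pads are 18 mm wide; open, the fingers measure 123 mm over their backs; the gripper's body (75 mm by 187 mm) begins 45 mm behind the grasp point.
Start: joints at [-67.85, 30.733, -0.252, 88.115, 0.149, 61.152, -4.079], TCP at [0.284, 0.584, 0.264] pointing down, gripper open.
Joint ranges: [-154.64, 154.64], [-21.42, 123.67], [-72.66, 72.17], [13.99, 137.28], [-74.86, 254.86], [10.95, 109.41], [-158.01, 158.01]. Speed limits (degrees/s): [136.94, 136.94, 180, 180, 180, 180, 180].

## Interface

Orientations are given as [roll, pitch, yaw] about the fixed x, y, z axes, in that order (R = Rz(yaw) Ry(pitch) Rx(roll)).
In Python, from workcell import * gives the robot as it stands.
- The arm moves only by the tool jog_arm, never from a script. Its argument "increments" is a list that holds one entry, the list of rows, each a list of 7 numbers: the shift along the tool's x, y, z scaled (see below), then the turn, a rotation vector about the tool's x, y, z scaled (see below), then the closure, from -1 (fully open) to 1 (shut). A call has 1 to 12 rows; each row shifts and turns the commanded pose from where the row before left it, along the tool's axes as they then stand; what a row does not reach is not made up. The controller multiplies each number of a shift by 40 mm and each number of a turn by 0.12 rad. A row lasts 1/12 s, in which the tool goes at most 41.7 mm and 7.16 degrees, less where a joint would pass 70% of its speed; a pose out of reach is approached as far as the arm can. A call with a number of a shift or a turn outside -1 to 1 is refused whole. A call with a gripper value outside its range is refused whole. The fingers move at their own pace and stop on an object; "force" is the grip in N (left out, the last holds). Time passes only in rows, so rows that do not move let the fingers close. It gives the time, the measured TCP pose, the force, the opening and the grip force at its end, in the units of the state.
- sense(): the state, without advancing time (a new reading comes with each control period).
- camera(name): name is "scene" or "top" or "wrist"; returns the picture (420x560x3 uint8, red, green, blue); there is no depth.
- camera_params(name): a dict with "K" (3x3 intrinsics, pixels), "k1" (the pictures are not rectified: a ray, as slopes to the right and down, at radius r is drawn at 1 + k1 r^2 times it, then the intrinsics apply), "view" (4x4, takes a point from world to camera coordinates); the wrist camera has in their place "hand_eye" (4x4, takes a point from camera to tool coordinates, whose origin is the TCP and whose axes are the flange's). Camera axes: x right, y down, z forward; pixel columns grow to the right and rows downward; lengths in m; the calibration is good to about 2 mm. A picture is of the moment at which its call begins: read the wrist's pose just before it. camera_params takes no time and is no camera call.
- finish_job(): hands the job in; it is judged then, once.
The state is a dict: "time": time; "joint_pos": joint angles; "qd": joint speeds; "joint_torque": joint torques, N m; "tcp_pos": TCP position; "tool_rot": TCP orientation; "contact_force": force on the tool from outside, world axes, zero at the start; "moment": the same for the moment, N m; "width": finger opening in m; "grip_force": force on a finger pad.
Only numpy, scipy, OpenCV 4.12 (cv2) and the standard library are available. Lean on these libraries where they do the work, as an engineer would, in place of code of your own. Each camera call takes 0.05 s, during which the arm holds its last target. There are 200 camera calls.

## Working session

There is one attempt and no reset: what is moved stays moved. The work goes in short steps, Python scripts to look and compute and a tool call to move; the robot and the scene stay as the last step left them, time stands still between calls to the robot, and variables do not carry over. Pictures are saved under pics/ and viewed, at most 11 in all, crops included, and the job is handed in when it is done.

Besides the shell and the picture viewer there is one more tool, called after "Request:" as name(argument=value, ...), one argument or row to a line, values as JSON. jog_arm: Moves the arm, as the interface text tells. Shifts and turns lie within -1 to 1; 1 stands for 40 mm of shift or 0.12 rad of turn. Its arguments: {"type":"object","properties":{"increments":{"type":"array","items":{"type":"array","items":{"type":"array","items":{"type":"number","minimum":-1,"maximum":1}}}},"force":{"type":"number"}},"required":["increments"]}

```bash
mkdir -p pics; ls; python3 - <<'E'
from workcell import *
import cv2
s=sense(); print(s)
for n in ("scene","top"):
    im=camera(n); cv2.imwrite(f"pics/{n}0.png",im[:,:,::-1])
for n in ("scene","top","wrist"): print(n,camera_params(n))
E
```

```text
pics
{'time': 0.0, 'joint_pos': array([-67.85145601,  30.77722881,  -0.2541294 ,  88.16963457,
         0.14877329,  61.15027018,  -4.07964877]), 'qd': array([ 0.05712258,  0.01377168, -0.07494283,  0.0824543 ,  0.03815955,
       -0.12671953, -0.08234567]), 'joint_torque': array([ 2.17218003e-04, -5.70981109e+01,  9.90818515e-01, -2.51603490e+01,
       -5.62807533e-02,  1.80035352e-02,  1.50621299e-04]), 'tcp_pos': array([0.28411372, 0.5839994 , 0.26284933]), 'tool_rot': array([-1.79903452e+02,  7.03576744e-03,  1.54062157e+02]), 'contact_force': array([0.98062279, 0.5922062 , 0.39986042]), 'moment': array([ 0.04139865, -0.01940029,  0.03492178]), 'grip_force': 0.0, 'width': 0.08814066451226855}
scene {'K': array([[419.18450197,   0.        , 278.6404143 ],
       [  0.        , 419.18450197, 206.66187596],
       [  0.        ,   0.        ,   1.        ]]), 'k1': -0.11019350115794582, 'view': array([[ 0.07861929,  0.99672732,  0.01880574, -0.1180503 ],
       [ 0.69441039, -0.04121895, -0.71839767, -0.37087417],
       [-0.71527143,  0.06953882, -0.69537841,  1.65033251],
       
[... 350 characters left out ...]
, -0.07414455,  0.57826578],
       [ 0.07385734, -0.01638501, -0.99713421,  1.22475741],
       [ 0.        ,  0.        ,  0.        ,  1.        ]])}
wrist {'K': array([[328.88518709,   0.        , 279.62822798],
       [  0.        , 328.88518709, 210.44579088],
       [  0.        ,   0.        ,   1.        ]]), 'k1': -0.0766354903637718, 'hand_eye': array([[ 1.18221227e-04, -9.52745003e-01, -3.03771206e-01,
         7.82807138e-02],
       [ 9.99999878e-01, -3.30988826e-05,  4.92989476e-04,
        -1.08938415e-03],
       [-4.79747747e-04, -3.03771227e-01,  9.52744883e-01,
        -1.20495796e-01],
       [ 0.00000000e+00,  0.00000000e+00,  0.00000000e+00,
         1.00000000e+00]])}
```

View pics/top0.png

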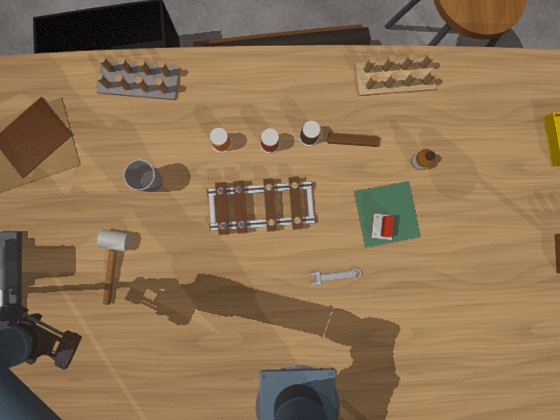

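View pics/scene0.png

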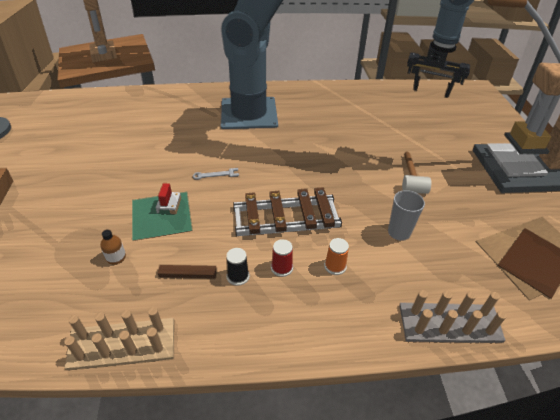

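Top view: rack centred at about (262,205), bolted slats at its left end (222–240), loose slats at ~272 and ~298. The spacer is on the mat at (384,226), with the pale block to the left (world +y). The scene view agrees. Next I'll measure with masks.

```bash
cat > h.py <<'E'
from workcell import *
import numpy as np, cv2
from scipy.spatial.transform import Rotation as R
def ray(name,px,pose=None):
    p=camera_params(name); K=p["K"]
    px=np.asarray(px,float).reshape(-1,2)
    d=(px-[K[0,2],K[1,2]])/K[0,0]
    u=d.copy()
    for _ in range(20): u=d/(1+p["k1"]*(u**2).sum(1,keepdims=True))
    v=np.c_[u,np.ones(len(u))]
    if name=="wrist":
        T=np.eye(4);T[:3,:3]=R.from_euler("xyz",pose[1],degrees=True).as_matrix();T[:3,3]=pose[0]
        M=T@p["hand_eye"]
    else: M=np.linalg.inv(p["view"])
    return M[:3,3],v@M[:3,:3].T
def plane(name,px,z,pose=None):
    o,d=ray(name,px,pose); return o+d*((z-o[2])/d[:,2])[:,None]
def proj(name,P,pose=None):
    p=camera_params(name);P=np.asarray(P,float).reshape(-1,3)
    if name=="wrist":
        T=np.eye(4);T[:3,:3]=R.from_euler("xyz",pose[1],degrees=True).as_matrix();T[:3,3]=pose[0]
        V=np.linalg.inv(T@p["hand_eye"])
    else: V=p["view"]
    c=P@V[:3,:3].T+V[:3,3]; u=c[:,:2]/c[:,2:]
    u=u*(1+p["k1"]*(u**2).sum(1,keepdims=True))
    return u*p["K"][0,0]+p["K"][:2,2]
def wrist(fn=None):
    s=sense(); pose=(s["tcp_pos"],s["tool_rot"]); im=camera("wrist")
    if fn: cv2.imwrite(fn,im[:,:,::-1]); np.save(fn[:-4]+".npy",np.r_[pose[0],pose[1]])
    return im,pose
E
python3 - <<'E'
from h import *
im=cv2.imread("pics/top0.png")
cv2.imwrite("pics/c.png",cv2.resize(im[165:260,200:430],None,fx=3.4,fy=3.4,interpolation=cv2.INTER_CUBIC))
hsv=cv2.cvtColor(im,cv2.COLOR_BGR2HSV)
def blob(m,x0,x1,y0,y1):
    k=np.zeros_like(m);k[y0:y1,x0:x1]=m[y0:y1,x0:x1]
    c=max(cv2.findContours(k,0,2)[0],key=cv2.contourArea)
    return cv2.contourArea(c),cv2.minAreaRect(c)
red=((hsv[...,0]<8)|(hsv[...,0]>172))&(hsv[...,1]>150)&(hsv[...,2]>90)
a,r=blob(red.astype(np.uint8),350,420,180,250);print("grip",a,r,plane("top",cv2.boxPoints(r),0.069))
g=(hsv[...,0]>60)&(hsv[...,0]<95)&(hsv[...,1]>80)
m=g.astype(np.uint8); c=cv2.findContours(m,0,2)[0];c=max(c,key=cv2.contourArea);r=cv2.minAreaRect(c);print("mat",r,plane("top",cv2.boxPoints(r),0.003), plane("top",r[0],.003))
E
```

```text
grip 182.0 ((387.0615234375, 225.82379150390625), (10.592681884765625, 20.280006408691406), 5.19442892074585) [[ 0.48946825 -0.23843744  0.069     ]
 [ 0.54553689 -0.24559605  0.069     ]
 [ 0.54228737 -0.27542088  0.069     ]
 [ 0.48614957 -0.26815217  0.069     ]]
mat ((389.07220458984375, 213.3682098388672), (56.01184844970703, 50.41259002685547), 78.90628051757812) [[ 0.62233689 -0.19488023  0.003     ]
 [ 0.64902175 -0.34472603  0.003     ]
 [ 0.48536791 -0.37049993  0.003     ]
 [ 0.46036584 -0.22152128  0.003     ]] [[ 0.55392912 -0.28236459  0.003     ]]
```

View pics/c.png

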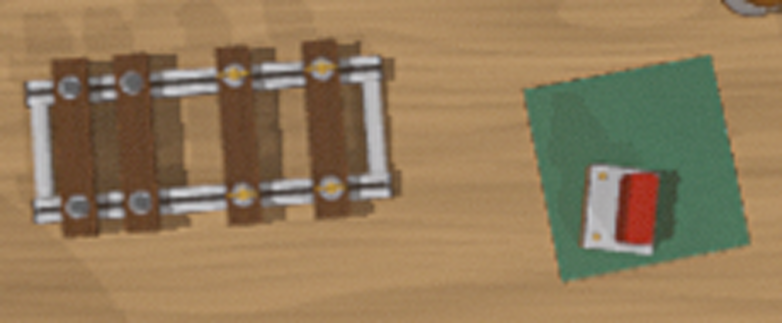

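The crop shows steel nuts on the inner bolted slat at (132,83)/(141,202), and brass nuts at (234,74)/(242,195) and (322,68)/(330,188). The spacer's red grip is at (640,208), with its block on the left, toward the rack. Next I'll get the rack pose and plan the way to a common wrist view.

```bash
cat >> h.py <<'E'
def plan(dst,yaw,n=None,nd=2):
    "rows (tool axes, scaled) from the measured pose to dst/yaw, tool kept pointing down"
    s=sense(); p=s["tcp_pos"].copy(); r,pi,y0=s["tool_rot"]
    Rm=R.from_euler("xyz",s["tool_rot"],degrees=True); G=R.from_euler("xyz",[180,0,yaw],degrees=True)
    rv=(Rm.inv()*G).as_rotvec(); dst=np.array(dst,float)
    n=n or int(np.ceil(max(np.linalg.norm(dst-p)/.039,np.linalg.norm(rv)/.118,1)))
    rows=[]
    for i in range(n):
        t=Rm.inv().apply((dst-p)/(n-i)); w=(Rm.inv()*G).as_rotvec()/(n-i)
        row=np.round(np.r_[t/.04,w/.12],nd); rows.append(row.tolist())
        p=p+Rm.apply(row[:3]*.04); Rm=Rm*R.from_rotvec(row[3:]*.12)
    return rows,p,Rm.as_euler("xyz",degrees=True)
E
python3 - <<'E'
from h import *
uv=np.array([[132,83],[141,202],[234,74],[242,195],[322,68],[330,188]])
P=plane("top",uv/3.4+[200,165],0.048); print(P.round(4))
d=P[0::2]-P[1::2]; print(d, np.linalg.norm(d,axis=1), np.degrees(np.arctan2(d[:,1],d[:,0])))
m=(P[0::2]+P[1::2])/2; print(m, np.linalg.norm(np.diff(m,axis=0),axis=1))
rows,p,e=plan((.6,-.1,.26),3); 
for r in rows: print(r)
print(p,e)
E
```

```text
[[ 0.627   0.155   0.048 ]
 [ 0.5282  0.1488  0.048 ]
 [ 0.633   0.0703  0.048 ]
 [ 0.5324  0.0654  0.048 ]
 [ 0.6368 -0.003   0.048 ]
 [ 0.5369 -0.0074  0.048 ]]
[[0.09883104 0.00618726 0.        ]
 [0.10059018 0.0048312  0.        ]
 [0.09992611 0.00440955 0.        ]] [0.09902452 0.10070613 0.10002336] [3.58229381 2.74971891 2.52671281]
[[ 0.57757965  0.15192292  0.048     ]
 [ 0.5827365   0.06784715  0.048     ]
 [ 0.58685201 -0.00519081  0.048     ]] [0.08423378 0.07315381]
[-0.63, -0.52, 0.0, -0.0, 0.0, 0.96]
[-0.69, -0.44, 0.0, -0.0, 0.0, 0.96]
[-0.74, -0.36, 0.0, -0.0, 0.0, 0.95]
[-0.77, -0.27, 0.0, -0.0, 0.0, 0.96]
[-0.8, -0.18, 0.0, 0.0, 0.0, 0.95]
[-0.81, -0.09, 0.01, 0.0, 0.0, 0.96]
[-0.82, 0.0, 0.0, 0.0, 0.0, 0.95]
[-0.81, 0.1, 0.01, 0.0, 0.0, 0.96]
[-0.8, 0.19, 0.0, 0.0, 0.0, 0.95]
[-0.77, 0.28, 0.01, 0.0, 0.0, 0.96]
[-0.73, 0.36, 0.0, 0.0, 0.0, 0.95]
[-0.69, 0.45, 0.01, 0.0, 0.0, 0.96]
[-0.63, 0.52, 0.0, 0.0, 0.0, 0.95]
[-0.57, 0.59, 0.01, 0.0, 0.0, 0.96]
[-0.5, 0.65, 0.0, 0.0, 0.0, 0.95]
[-0.42, 0.7, 0.01, 0.0, 0.0, 0.96]
[-0.34, 0.75, 0.0, 0.0, 0.0, 0.95]
[-0.25, 0.78, 0.01, 0.0, 0.0, 0.96]
[-0.16, 0.8, 0.0, 0.0, 0.0, 0.95]
[-0.06, 0.82, 0.01, 0.0, 0.0, 0.96]
[0.03, 0.82, 0.0, 0.0, 0.0, 0.95]
[0.13, 0.81, 0.01, 0.01, 0.0, 0.96]
[0.21, 0.79, 0.0, 0.0, 0.01, 0.95]
[ 0.5999125  -0.10008663  0.26008619] [ 1.79990912e+02 -1.81245147e-02  3.00533633e+00]
```

Nut spacing comes out at 100 mm, as it should. Rack yaw is about 3°, and the gaps are about 54 and 43 mm. Moving to the view pose.

Request:
jog_arm(
  increments=[
    [[-0.63,-0.52,0,0,0,0.96,-1],[-0.69,-0.44,0,0,0,0.96,-1],[-0.74,-0.36,0,0,0,0.95,-1],[-0.77,-0.27,0,0,0,0.96,-1],[-0.8,-0.18,0,0,0,0.95,-1],[-0.81,-0.09,0,0,0,0.96,-1],[-0.82,0,0,0,0,0.95,-1],[-0.81,0.1,0,0,0,0.96,-1],[-0.8,0.19,0,0,0,0.95,-1],[-0.77,0.28,0,0,0,0.96,-1],[-0.73,0.36,0,0,0,0.95,-1],[-0.69,0.45,0,0,0,0.96,-1]],
  ],
)

```text
time: 1.1
tcp_pos: [0.4496, 0.2264, 0.2636]
tool_rot: [-180.0, 0.0, 74.9]
contact_force: [0.5, 0.3, 0.2]
width: 0.0883
grip_force: 0.0
```

Request:
jog_arm(
  increments=[
    [[-0.63,0.52,0,0,0,0.95,-1],[-0.57,0.59,0,0,0,0.96,-1],[-0.5,0.65,0,0,0,0.95,-1],[-0.42,0.7,0,0,0,0.96,-1],[-0.34,0.75,0,0,0,0.95,-1],[-0.25,0.78,0,0,0,0.96,-1],[-0.16,0.8,0,0,0,0.95,-1],[-0.06,0.82,0,0,0,0.96,-1],[0.03,0.82,0,0,0,0.95,-1],[0.13,0.81,0,0,0,0.96,-1],[0.21,0.79,0,0,0,0.95,-1],[0,0,0,0,0,0,-1]],
  ],
)

```text
time: 2.1
tcp_pos: [0.6008, -0.1068, 0.2639]
tool_rot: [179.7, -0.1, 2.3]
contact_force: [0.2, -0.2, 0.8]
width: 0.0882
grip_force: 0.0
```

```bash
python3 - <<'E'
from h import *
im,pose=wrist("pics/w1.png"); s=sense(); print(s["time"],pose,s["joint_pos"],s["contact_force"])
E
```

```text
2.15 (array([ 0.60079245, -0.1067841 ,  0.26389543]), array([ 1.79694696e+02, -5.27172923e-02,  2.27904335e+00])) [-23.81932625  31.93327438  42.0275082   96.53318911 -23.73925507
  60.80667336 -61.64153071] [-0.21474597 -0.12762572 -0.73897949]
```

View pics/w1.png

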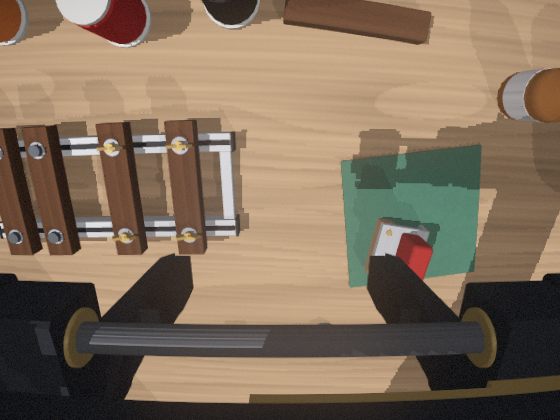

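The wrist view shows the rack nuts: inner bolted (36,150)/(55,237), slat one (111,147)/(125,236), slat two (180,145)/(189,235). The spacer at (400,250) is half hidden by a finger, so I'll back off for a clear view of it.

```bash
python3 - <<'E'
from h import *
a=np.load("pics/w1.npy"); pose=(a[:3],a[3:])
uv=np.array([[36,150],[55,237],[111,147],[125,236],[180,145],[189,235]])
P=plane("wrist",uv,0.048,pose); d=P[0::2]-P[1::2]; print(P.round(4),np.linalg.norm(d,axis=1), np.degrees(np.arctan2(d[:,1],d[:,0])))
m=(P[0::2]+P[1::2])/2; print(m, np.linalg.norm(np.diff(m,axis=0),axis=1))
rows,p,e=plan((.46,-.25,.20),-7)
for r in rows: print(r)
print(p,e)
E
```

```text
[[ 0.63    0.1505  0.048 ]
 [ 0.5311  0.1453  0.048 ]
 [ 0.6348  0.0665  0.048 ]
 [ 0.5362  0.0615  0.048 ]
 [ 0.6387 -0.006   0.048 ]
 [ 0.5405 -0.0112  0.048 ]] [0.09907757 0.09870824 0.09836756] [3.0589893  2.95123849 3.02851292]
[[ 0.58056489  0.14790099  0.048     ]
 [ 0.58547215  0.06400479  0.048     ]
 [ 0.58960557 -0.00861891  0.048     ]] [0.0840396  0.07274123]
[-0.61, 0.58, 0.27, 0.0, 0.0, 0.23]
[-0.6, 0.6, 0.27, 0.0, 0.0, 0.24]
[-0.58, 0.62, 0.26, 0.01, 0.0, 0.23]
[-0.56, 0.63, 0.27, 0.0, 0.0, 0.24]
[-0.54, 0.64, 0.26, 0.01, 0.0, 0.23]
[-0.52, 0.66, 0.26, 0.0, 0.0, 0.24]
[ 0.46004489 -0.249823    0.20019382] [ 1.79972017e+02  6.95935462e-03 -7.02715458e+00]
```

Request:
jog_arm(
  increments=[
    [[-0.61,0.58,0.27,0,0,0.23,-1],[-0.6,0.6,0.27,0,0,0.24,-1],[-0.58,0.62,0.26,0.01,0,0.23,-1],[-0.56,0.63,0.27,0,0,0.24,-1],[-0.54,0.64,0.26,0.01,0,0.23,-1],[-0.52,0.66,0.26,0,0,0.24,-1],[0,0,0,0,0,0,-1],[0,0,0,0,0,0,-1]],
  ],
)

```text
time: 2.82
tcp_pos: [0.4594, -0.2465, 0.1996]
tool_rot: [-179.8, 0.1, -6.8]
contact_force: [1.6, 1.3, 0.1]
width: 0.0882
grip_force: 0.0
```

```bash
python3 - <<'E'
from h import *
im,pose=wrist("pics/w2.png"); s=sense(); print(s["time"],pose,s["joint_pos"].round(1))
hsv=cv2.cvtColor(im,cv2.COLOR_RGB2HSV)
red=(((hsv[...,0]<8)|(hsv[...,0]>172))&(hsv[...,1]>150)&(hsv[...,2]>60)).astype(np.uint8)
c=max(cv2.findContours(red,0,2)[0],key=cv2.contourArea); print(cv2.contourArea(c),cv2.minAreaRect(c))
print(cv2.approxPolyDP(c,3,True).reshape(-1,2).tolist())
print(plane("wrist",cv2.approxPolyDP(c,3,True).reshape(-1,2),.069,pose).round(4))
E
```

```text
2.8667 (array([ 0.459352  , -0.24646047,  0.19956274]), array([-1.79797515e+02,  9.78052939e-02, -6.77490235e+00])) [-10.1  29.   43.6 112.4 -26.5  49.  -48.7]
1939.0 ((291.0, 135.0), (78.0, 30.0), 90.0)
[[281, 96], [277, 99], [276, 170], [292, 174], [299, 170], [295, 161], [299, 158], [295, 156], [303, 155], [302, 161], [305, 150], [301, 155], [294, 150], [301, 150], [305, 138], [302, 131], [306, 124], [306, 100]]
[[ 0.5447 -0.2582  0.069 ]
 [ 0.543  -0.2551  0.069 ]
 [ 0.4909 -0.248   0.069 ]
 [ 0.4864 -0.26    0.069 ]
 [ 0.4889 -0.2657  0.069 ]
 [ 0.4962 -0.2633  0.069 ]
 [ 0.4981 -0.2666  0.069 ]
 [ 0.5    -0.2637  0.069 ]
 [ 0.5    -0.2699  0.069 ]
 [ 0.4955 -0.2687  0.069 ]
 [ 0.5036 -0.2718  0.069 ]
 [ 0.5002 -0.2684  0.069 ]
 [ 0.5046 -0.2635  0.069 ]
 [ 0.504  -0.2687  0.069 ]
 [ 0.5126 -0.2726  0.069 ]
 [ 0.518  -0.2709  0.069 ]
 [ 0.5227 -0.2744  0.069 ]
 [ 0.5398 -0.276   0.069 ]]
```

View pics/w2.png

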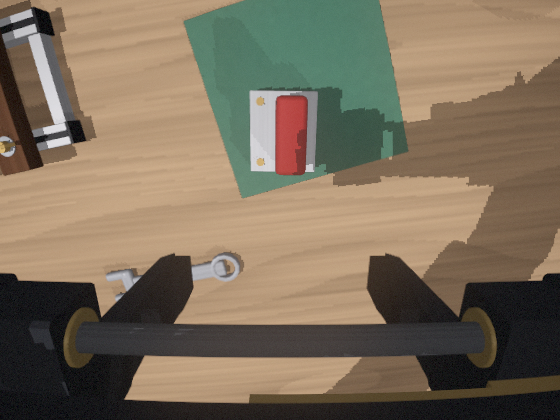

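The spacer shows cleanly: strap corners near (250,91), (317,92), (316,172), (250,172), and red grip at columns 276–306. Block (screws) is on the left. I'll compute its pose from the strap at z = 27 mm.

```bash
python3 - <<'E'
from h import *
a=np.load("pics/w2.npy"); pose=(a[:3],a[3:])
im=cv2.imread("pics/w2.png"); hsv=cv2.cvtColor(im,cv2.COLOR_BGR2HSV)
al=(hsv[...,1]<50)&(hsv[...,2]>120); red=((hsv[...,0]<8)|(hsv[...,0]>172))&(hsv[...,1]>150)
k=np.zeros(im.shape[:2],np.uint8); k[80:185,235:330]=(al|red)[80:185,235:330]
c=max(cv2.findContours(k,0,2)[0],key=cv2.contourArea); print(cv2.approxPolyDP(c,3,True).reshape(-1,2).tolist())
# strap corners
C=plane("wrist",[[250,91],[317,92],[316,172],[250,172]],.027,pose); print(C.round(4)); 
x=(C[0]-C[3]); x2=C[1]-C[2]; y=C[0]-C[1];y2=C[3]-C[2]
for v in(x,x2): print(np.linalg.norm(v),np.degrees(np.arctan2(v[1],v[0])))
for v in(y,y2): print(np.linalg.norm(v),np.degrees(np.arctan2(v[1],v[0]))-90)
print("centre strap",C.mean(0))
for yaw in (-6,-7):
  ux=np.array([np.cos(np.radians(yaw)),np.sin(np.radians(yaw))]);uy=np.array([-ux[1],ux[0]])
  o=C.mean(0)[:2]-0.006*uy; print("origin",o, proj("wrist",[[*(o+sx*.03*ux+sy*.012*uy),z] for z in(.069,.027) for sx in(1,-1) for sy in (1,-1)],pose).round(0).tolist())
E
```

```text
[[250, 90], [250, 170], [292, 174], [299, 170], [295, 161], [299, 154], [304, 156], [299, 161], [306, 156], [306, 169], [300, 172], [313, 172], [317, 93]]
[[ 0.5531 -0.2328  0.027 ]
 [ 0.5456 -0.289   0.027 ]
 [ 0.4771 -0.2821  0.027 ]
 [ 0.4841 -0.2229  0.027 ]]
0.06971405861612066 -8.153906946078136
0.06886190330095371 -5.772536806461199
0.05672309710393451 -7.56123938670855
0.05960016605032606 -6.713329647578647
centre strap [ 0.51495265 -0.25672688  0.027     ]
origin [ 0.51432548 -0.26269401] [[275.0, 96.0], [308.0, 95.0], [276.0, 177.0], [307.0, 176.0], [276.0, 97.0], [304.0, 97.0], [277.0, 167.0], [304.0, 167.0]]
origin [ 0.51422143 -0.26268216] [[276.0, 96.0], [309.0, 96.0], [276.0, 176.0], [307.0, 177.0], [276.0, 97.0], [305.0, 97.0], [276.0, 167.0], [303.0, 167.0]]
```

Sizes check out (70 × 58 mm), giving origin (0.514, −0.2625) and yaw −7°. Next, above the grip.

```bash
python3 - <<'E'
from h import *
rows,p,e=plan((.514,-.2625,.11),-7,4)
for r in rows: print(r)
print(p,e)
E
```

```text
[0.34, 0.07, 0.56, -0.01, 0.0, 0.01]
[0.34, 0.07, 0.56, -0.01, 0.0, 0.02]
[0.34, 0.07, 0.56, -0.01, 0.0, 0.01]
[0.35, 0.06, 0.56, -0.0, 0.0, 0.02]
[ 0.51408255 -0.2624563   0.11019979] [-1.79995066e+02  2.95004289e-02 -7.03080408e+00]
```

Request:
jog_arm(
  increments=[
    [[0.34,0.07,0.56,-0.01,0,0.01,-1],[0.34,0.07,0.56,-0.01,0,0.02,-1],[0.34,0.07,0.56,-0.01,0,0.01,-1],[0.35,0.06,0.56,0,0,0.02,-1],[0,0,0,0,0,0,-1],[0,0,0,0,0,0,-1]],
  ],
)

```text
time: 3.37
tcp_pos: [0.5147, -0.2618, 0.1097]
tool_rot: [180.0, 0.1, -6.9]
contact_force: [0.4, -0.9, 0.3]
width: 0.0879
grip_force: 0.0
```

```bash
python3 - <<'E'
from h import *
s=sense(); print(s["time"],s["tcp_pos"],s["tool_rot"],s["contact_force"],s["joint_pos"].round(1))
rows,p,e=plan((.514,-.2625,.06),-7,4)
for r in rows: print(r)
E
```

```text
3.3667 [ 0.51472167 -0.26181093  0.10968888] [ 1.79987919e+02  1.10265512e-01 -6.89000517e+00] [ 0.39728954 -0.87855206  0.27499029] [ -3.7  41.2  36.4 106.7 -34.4  43.7 -45.2]
[-0.0, 0.0, 0.31, 0.0, 0.0, 0.0]
[-0.0, 0.01, 0.31, 0.0, 0.01, 0.01]
[-0.01, 0.0, 0.31, 0.0, 0.0, 0.0]
[-0.0, 0.01, 0.31, 0.0, 0.01, 0.01]
```

Request:
jog_arm(
  increments=[
    [[-0.01,0.01,0.31,0,0,0,-1],[-0.01,0.01,0.31,0,0,0.01,-1],[0,0,0.31,0,0,0,-1],[0,0,0.31,0,0,0,-1],[0,0,0,0,0,0,-1],[0,0,0,0,0,0,1],[0,0,0,0,0,0,1],[0,0,0,0,0,0,1],[0,0,0,0,0,0,1],[0,0,0,0,0,0,1],[0,0,0,0,0,0,1],[0,0,0,0,0,0,1]],
  ],
  force=30,
)

```text
time: 4.37
tcp_pos: [0.5133, -0.2645, 0.061]
tool_rot: [179.9, -0.0, -7.2]
contact_force: [-0.2, 0.1, 0.5]
width: 0.0438
grip_force: 0.0
```

```bash
python3 - <<'E'
from h import *
s=sense(); print(s["time"],s["tcp_pos"],s["tool_rot"],s["contact_force"],s["width"],s["grip_force"])
E
```

```text
4.3667 [ 0.51328905 -0.26447994  0.06099453] [ 1.79927734e+02 -1.27623593e-02 -7.17149753e+00] [-0.18729953  0.09515293  0.52262325] 0.04377700897791148 0.0
```

Request:
jog_arm(
  increments=[
    [[0,0,0,0,0,0,1],[0,0,0,0,0,0,1],[0,0,0,0,0,0,1],[0,0,0,0,0,0,1],[0,0,0,0,0,0,1],[0,0,0,0,0,0,1]],
  ],
)

```text
time: 4.87
tcp_pos: [0.5132, -0.2641, 0.0608]
tool_rot: [180.0, 0.0, -7.2]
contact_force: [0.1, 2.2, 1.5]
width: 0.0239
grip_force: 30.0
```

```bash
python3 - <<'E'
from h import *
s=sense(); print(s["time"],s["tcp_pos"],s["tool_rot"],s["contact_force"],s["width"],s["grip_force"])
rows,p,e=plan((s["tcp_pos"][0],s["tcp_pos"][1],.17),-7,3)
for r in rows: print(r)
E
```

```text
4.8667 [ 0.51322556 -0.26414184  0.06076304] [ 1.79959633e+02  1.37441453e-02 -7.16181396e+00] [0.05753901 2.18145005 1.53352912] 0.02387319800672378 29.992878965567797
[-0.0, 0.0, -0.91, 0.0, 0.0, -0.01]
[-0.0, 0.0, -0.91, 0.0, 0.0, -0.01]
[-0.0, 0.0, -0.91, 0.01, 0.0, -0.0]
```

Gripped (width 24 mm, 30 N); the feet are 57.8 mm below the TCP. I'll lift, then take a near view of the rack with the slats to the left of the held spacer.

Request:
jog_arm(
  increments=[
    [[0,0,-0.3,0,0,0,1],[0,0,-0.7,0,0,0,1],[0,0,-0.9,0,0,0,1],[0,0,-0.9,0,0,0,1],[0,0,0,0,0,0,1]],
  ],
)

```text
time: 5.28
tcp_pos: [0.5158, -0.2673, 0.1796]
tool_rot: [179.7, -0.5, -7.3]
contact_force: [1.0, -1.2, -2.0]
width: 0.0241
grip_force: 30.0
```

```bash
python3 - <<'E'
from h import *
s=sense(); print(s["time"],s["tcp_pos"],s["tool_rot"],s["contact_force"],s["width"],s["grip_force"])
rows,p,e=plan((.49,-.03,.19),3,8)
for r in rows: print(r)
print(p,e)
E
```

```text
5.2833 [ 0.51581126 -0.26733243  0.17956109] [179.72173569  -0.54260539  -7.25629313] [ 1.02920565 -1.16951535 -1.99313028] 0.024055470691432202 29.993389737792313
[-0.17, -0.73, -0.04, 0.01, -0.01, -0.19]
[-0.16, -0.73, -0.04, 0.01, -0.01, -0.19]
[-0.14, -0.73, -0.03, 0.0, -0.01, -0.19]
[-0.12, -0.74, -0.04, 0.01, -0.01, -0.18]
[-0.11, -0.74, -0.03, 0.0, -0.01, -0.19]
[-0.09, -0.74, -0.03, 0.01, -0.01, -0.18]
[-0.08, -0.74, -0.04, 0.0, -0.01, -0.19]
[-0.06, -0.74, -0.03, 0.01, -0.01, -0.18]
[ 0.48984521 -0.02990652  0.189952  ] [-1.79980010e+02  2.99433771e-02  2.98710316e+00]
```

Request:
jog_arm(
  increments=[
    [[-0.17,-0.73,-0.04,0.01,-0.01,-0.19,1],[-0.16,-0.73,-0.04,0.01,-0.01,-0.19,1],[-0.14,-0.73,-0.03,0,-0.01,-0.19,1],[-0.12,-0.74,-0.04,0.01,-0.01,-0.18,1],[-0.11,-0.74,-0.03,0,-0.01,-0.19,1],[-0.09,-0.74,-0.03,0.01,-0.01,-0.18,1],[-0.08,-0.74,-0.04,0,-0.01,-0.19,1],[-0.06,-0.74,-0.03,0.01,-0.01,-0.18,1],[0,0,0,0,0,0,1],[0,0,0,0,0,0,1],[0,0,0,0,0,0,1]],
  ],
)

```text
time: 6.2
tcp_pos: [0.4868, -0.0277, 0.1847]
tool_rot: [-179.7, 0.5, 3.0]
contact_force: [0.1, 0.2, -1.6]
width: 0.0237
grip_force: 30.0
```

```bash
python3 - <<'E'
from h import *
im,pose=wrist("pics/w3.png"); s=sense(); print(s["time"],pose,s["contact_force"],s["qd"].round(1),s["joint_pos"].round(1))
E
```

```text
6.25 (array([ 0.48683342, -0.02769204,  0.18467031]), array([-179.71292572,    0.52432968,    3.04127879])) [-0.05089781 -0.53207586 -2.27175888] [ 0.8  0.1  0.1 -0.1  0.   0.1 -0. ] [-34.5  26.7  41.4 117.5 -25.1  45.2 -64.8]
```

View pics/w3.png

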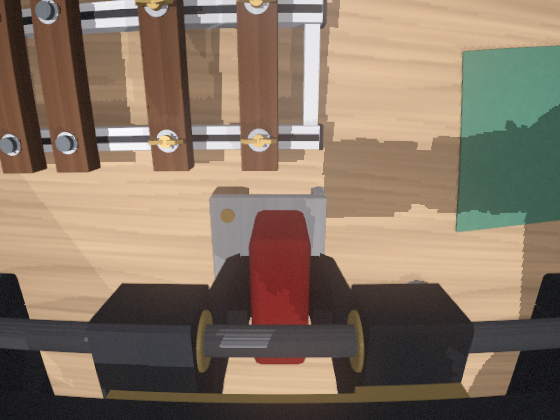

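The held spacer (strap front edge from (211,196) to (326,196)) and the rack show together. Near nuts: slat two (259,140), slat one (167,142), inner bolted (66,144), outer bolted (10,146). I'll get edges from row profiles.

```bash
python3 - <<'E'
from h import *
a=np.load("pics/w3.npy"); pose=(a[:3],a[3:])
im=cv2.imread("pics/w3.png"); hsv=cv2.cvtColor(im,cv2.COLOR_BGR2HSV)
V=cv2.GaussianBlur(im,(3,3),0)[...,2].astype(int)
for r in (60,90,110): print(r,V[r,0:300:1][30:300].tolist() if r==90 else "")
pts=np.array([[211,196],[326,196]]); C=plane("wrist",pts,pose[0][2]-.0338,pose); print("strap front",C,np.linalg.norm(C[0]-C[1]))
tool=R.from_euler("xyz",pose[1],degrees=True).inv().apply(C-pose[0]); print("in tool",tool)
uv=np.array([[259,140],[167,142],[66,144],[10,146],[256,3],[155,5],[46,11]])
P=plane("wrist",uv,.047,pose); print(P.round(4)); d=P[4:]-P[:3]; print(np.linalg.norm(d,axis=1),np.degrees(np.arctan2(d[:,1],d[:,0])));print((P[4:]+P[:3])/2)
E
```

```text
60 
90 [49, 48, 65, 99, 124, 135, 143, 145, 145, 145, 145, 140, 129, 120, 118, 119, 121, 122, 122, 122, 123, 124, 124, 123, 123, 125, 128, 129, 129, 126, 122, 120, 120, 120, 120, 119, 120, 122, 124, 125, 127, 128, 129, 129, 127, 114, 87, 63, 54, 54, 53, 51, 49, 50, 51, 50, 51, 52, 66, 104, 139, 149, 149, 148, 149, 149, 149, 148, 148, 149, 150, 150, 149, 149, 149, 149, 149, 149, 149, 150, 151, 150, 149, 149, 149, 150, 150, 150, 150, 151, 150, 150, 150, 151, 151, 160, 186, 211, 220, 220, 220, 219, 217, 212, 208, 208, 208, 207, 208, 208, 208, 208, 208, 204, 185, 151, 125, 117, 117, 118, 118, 119, 119, 119, 118, 119, 119, 118, 118, 119, 121, 122, 122, 121, 119, 116, 114, 115, 115, 115, 114, 115, 116, 117, 119, 121, 121, 121, 123, 128, 129, 115, 89, 71, 66, 65, 64, 72, 98, 132, 152, 156, 157, 157, 156, 156, 156, 157, 157, 157, 157, 157, 158, 158, 157, 157, 157, 157, 157, 157, 157, 157, 157, 153, 143, 138, 138, 138, 138, 138, 141, 162, 195, 210, 210, 210, 209, 209, 209, 209, 209, 210, 210, 210, 209, 209, 209, 205, 185, 154, 134, 129, 127, 127, 128, 128, 128, 129, 130, 130, 130, 129, 128, 128, 130, 132, 134, 135, 134, 130, 126, 125, 126, 127, 127, 126, 126, 126, 127, 129, 131, 133, 134, 135, 135, 135, 127, 122, 139, 154, 155, 155, 155, 156, 156, 155, 155, 155, 155, 155, 151, 142, 139, 139, 140, 140, 140, 139, 139, 139]
110 
strap front [[ 0.52181043  0.00662408  0.15087031]
 [ 0.5248508  -0.04918572  0.15087031]] 0.055892550818056656
in tool [[ 0.03705617 -0.032244    0.03362427]
 [ 0.03713125  0.02364779  0.03334354]]
[[ 0.5385 -0.0094  0.047 ]
 [ 0.5336  0.0625  0.047 ]
 [ 0.5289  0.1462  0.047 ]
 [ 0.5259  0.1969  0.047 ]
 [ 0.6343 -0.0037  0.047 ]
 [ 0.6309  0.0683  0.047 ]
 [ 0.6274  0.152   0.047 ]]
[0.09597199 0.09750538 0.09867845] [3.43035024 3.39718549 3.38872194]
[[ 0.58639874 -0.00654564  0.047     ]
 [ 0.58223425  0.06543098  0.047     ]
 [ 0.57814838  0.14910133  0.047     ]]
```

```bash
python3 - <<'E'
from h import *
a=np.load("pics/w3.npy"); pose=(a[:3],a[3:])
V=cv2.GaussianBlur(cv2.imread("pics/w3.png"),(3,3),0)[...,2].astype(float)
g=np.diff(V,axis=1)
th=np.radians(3.2); uy=np.array([-np.sin(th),np.cos(th)]); ux=np.array([np.cos(th),np.sin(th)])
def edge(c,hw,sign):
    out=[]
    for r in range(40,115,5):
        seg=sign*g[r,c-hw:c+hw]; out.append([c-hw+seg.argmax()+.5+.0,r])
    out=np.array(out); f=np.polyfit(out[:,1],out[:,0],1); res=out[:,0]-np.polyval(f,out[:,1])
    k=abs(res)<2; f=np.polyfit(out[k,1],out[k,0],1)
    px=np.array([[np.polyval(f,r),r] for r in(40,110)]); P=plane("wrist",px,.04,pose)
    d=P[1]-P[0]; return k.sum(),px[:,0].round(1).tolist(),(P[:,:2]@uy).round(4).tolist(),round(np.degrees(np.arctan2(-d[1],-d[0])),2)
for n,c,s in (("b0 L",44,-1),("b0 R",76,-1),("s1 L",145,-1),("s1 R",182,-1),("s2 L",241,-1),("s2 R",277,1)): print(n,edge(c,7,s))
print("tcp y",np.array(pose[0][:2])@uy,"x",np.array(pose[0][:2])@ux, "strap y",np.array([[.5218,.0066],[.5249,-.0492]])@uy)
# slat near end x
for c,lab in((170,"s1"),(260,"s2")):
    col=V[150:190,c]; print(lab,col.astype(int).tolist())
E
```

```text
b0 L (np.int64(10), [35.2, 44.7], [0.1338, 0.1348], np.float64(2.07))
b0 R (np.int64(15), [68.9, 78.4], [0.1054, 0.1055], np.float64(3.07))
s1 L (np.int64(15), [139.7, 146.7], [0.0491, 0.049], np.float64(3.42))
s1 R (np.int64(15), [178.1, 183.0], [0.0199, 0.02], np.float64(3.05))
s2 L (np.int64(15), [236.5, 239.1], [-0.0237, -0.024], np.float64(3.5))
s2 R (np.int64(15), [277.2, 278.2], [-0.0538, -0.0543], np.float64(3.74))
tcp y -0.05482463745997475 x 0.48452851978703976 strap y [-0.02253795 -0.07842399]
s1 [221, 204, 173, 150, 143, 144, 144, 144, 144, 144, 145, 145, 145, 145, 145, 145, 145, 145, 145, 146, 161, 194, 216, 222, 224, 225, 226, 226, 225, 223, 220, 216, 214, 215, 219, 223, 226, 227, 226, 226]
s2 [203, 181, 155, 144, 143, 143, 143, 143, 144, 144, 144, 143, 143, 143, 144, 144, 145, 145, 144, 144, 162, 200, 219, 220, 220, 222, 224, 224, 222, 218, 215, 214, 215, 215, 214, 214, 214, 216, 218, 221]
```

Slat one is 29–30 mm wide in the image, so the scale is right. Its centre is at y′ ≈ 0.035 in the rack-turned frame and the rack yaw is 3.2°. Next, hover over slat one and check alignment from near.

```bash
cat >> h.py <<'E'
TH=np.radians(3.2); UX=np.array([np.cos(TH),np.sin(TH)]); UY=np.array([-np.sin(TH),np.cos(TH)])
def fr(p): return np.array([p[0]*UX[0]+p[1]*UX[1],p[0]*UY[0]+p[1]*UY[1],p[2]])
def goto(x,y,z,n=None,yaw=3.2,nd=2):
    w=x*UX+y*UY; rows,p,e=plan((w[0],w[1],z),yaw,n,nd)
    for r in rows: print(r)
    print("end",fr(p).round(4),e.round(2))
def st():
    s=sense(); f=s["contact_force"]; print(round(s["time"],2),"frame",fr(s["tcp_pos"]).round(4),"rot",s["tool_rot"].round(2),"F",fr(f).round(1),"w",round(s["width"],4),"j",s["joint_pos"].round(0)); return s
E
python3 - <<'E'
from h import *
st(); goto(.5845,.0355,.118)
E
```

```text
6.25 frame [ 0.4845 -0.0554  0.1847] rot [-179.72    0.52    2.97] F [-0.1 -0.5 -2.3] w 0.0239 j [-34.  27.  41. 117. -25.  45. -65.]
[0.63, -0.57, 0.41, -0.01, 0.02, -0.01]
[0.62, -0.57, 0.42, -0.01, 0.02, -0.01]
[0.63, -0.57, 0.41, -0.01, 0.02, -0.01]
[0.62, -0.56, 0.42, -0.01, 0.02, -0.0]
end [0.5844 0.0354 0.118 ] [-1.80e+02 -3.00e-02  3.18e+00]
```

Request:
jog_arm(
  increments=[
    [[0.4,-0.4,0.26,-0.01,0.02,-0.01,1],[0.5,-0.45,0.33,-0.01,0.02,-0.01,1],[0.5,-0.45,0.33,-0.01,0.02,-0.01,1],[0.5,-0.45,0.33,-0.01,0.02,0,1],[0.4,-0.36,0.27,0,0,0,1],[0.2,-0.16,0.14,0,0,0,1],[0,0,0,0,0,0,1],[0,0,0,0,0,0,1],[0,0,0,0,0,0,1]],
  ],
)

```text
time: 7.0
tcp_pos: [0.5809, 0.067, 0.1186]
tool_rot: [180.0, -0.0, 3.1]
contact_force: [0.4, -0.4, -2.3]
width: 0.0239
grip_force: 30.0
```

```bash
python3 - <<'E'
from h import *
st(); wrist("pics/w4.png"); st(); goto(.5845,.0355,.118,2,nd=3)
E
```

```text
7.0 frame [0.5837 0.0345 0.1186] rot [ 1.7998e+02 -1.0000e-02  3.1200e+00] F [ 0.4 -0.5 -2.3] w 0.0239 j [-36.  40.  35. 105. -32.  44. -71.]
7.05 frame [0.5838 0.0348 0.1188] rot [-1.7999e+02 -2.0000e-02  3.1200e+00] F [ 0.6  0.3 -1.6] w 0.0236 j [-36.  40.  35. 105. -32.  44. -71.]
[0.009, -0.009, 0.01, -0.001, -0.002, -0.006]
[0.009, -0.009, 0.01, -0.0, -0.002, -0.006]
end [0.5845 0.0355 0.118 ] [-180.     0.     3.2]
```

View pics/w4.png

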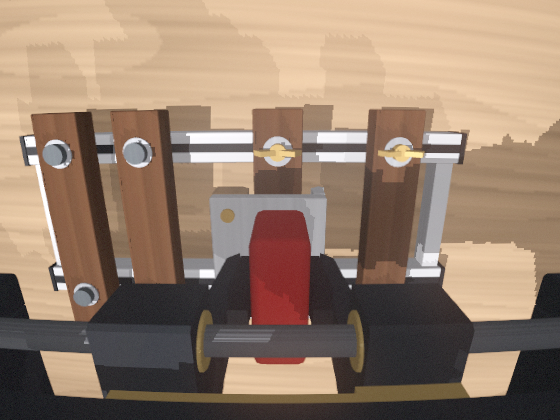

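Over slat one: the slat spans columns 254–302 and the strap 211–326, so the spacer origin is near column 280.4 and the slat centre at 278. That means +1.5 mm in rack y is needed. The far nut at (277,152) and the slat end at row 109 will check x.

```bash
python3 - <<'E'
from h import *
a=np.load("pics/w4.npy"); pose=(a[:3],a[3:])
P=plane("wrist",[[277,152],[400,152],[136,152]],.046,pose); print([ (fr(p)-[.05,0,0]).round(4).tolist() for p in P])
P=plane("wrist",[[278,109],[396,109],[142,111]],.04,pose); print([ (fr(p)-[.075,0,0]).round(4).tolist() for p in P])
P=plane("wrist",[[211,196],[326,196]],pose[0][2]-.0338,pose); print([ (fr(p)-[.035,0,0]).round(4).tolist() for p in P])
goto(.5845,.0362,.092,3)
E
```

```text
[[0.5868, 0.0348, 0.046], [0.5871, -0.0379, 0.046], [0.5875, 0.1184, 0.046]]
[[0.5861, 0.0341, 0.04], [0.5866, -0.0352, 0.04], [0.5859, 0.1146, 0.04]]
[[0.5858, 0.0667, 0.0848], [0.5857, 0.0107, 0.0848]]
[0.01, -0.01, 0.22, -0.0, -0.0, -0.0]
[0.0, -0.01, 0.22, -0.0, -0.0, -0.01]
[0.01, -0.02, 0.23, -0.0, -0.0, -0.0]
end [0.5846 0.0364 0.092 ] [-1.7999e+02 -2.0000e-02  3.1900e+00]
```

Request:
jog_arm(
  increments=[
    [[0.01,-0.02,0.2,0,0,0,1],[0.01,-0.02,0.2,0,0,-0.01,1],[0,0,0.13,0,0,0,1],[0,0,0.07,0,0,0,1],[0,0,0.03,0,0,0,1],[0,0,0,0,0,0,1]],
  ],
)

```text
time: 7.55
tcp_pos: [0.5819, 0.0703, 0.0924]
tool_rot: [180.0, 0.0, 3.3]
contact_force: [-0.4, -3.1, -2.5]
width: 0.0238
grip_force: 30.0
```

```bash
python3 - <<'E'
from h import *
st(); goto(.5845,.0362,.085,3)
E
```

```text
7.55 frame [0.5849 0.0378 0.0924] rot [1.80e+02 2.00e-02 3.31e+00] F [-0.6 -3.1 -2.5] w 0.0238 j [-35.  43.  33. 106. -34.  42. -70.]
[-0.0, 0.01, 0.06, 0.0, 0.0, 0.01]
[-0.01, 0.01, 0.06, 0.0, 0.0, 0.0]
[-0.0, 0.02, 0.06, 0.0, 0.0, 0.01]
end [0.5845 0.0362 0.0852] [1.80e+02 2.00e-02 3.18e+00]
```

Request:
jog_arm(
  increments=[
    [[0,0.03,0,0,0,0.01,1],[0,0.01,0.06,0,0,0,1],[0,0,0.06,0,0,0,1],[0,0,0.06,0,0,0,1],[0,0,0,0,0,0,1]],
  ],
)

```text
time: 7.97
tcp_pos: [0.5819, 0.0698, 0.0851]
tool_rot: [-179.9, 0.0, 3.3]
contact_force: [-0.6, 0.3, -2.6]
width: 0.0239
grip_force: 30.0
```

```bash
python3 - <<'E'
from h import *
st(); 
E
```

```text
7.97 frame [0.5849 0.0372 0.0851] rot [-1.7994e+02  3.0000e-02  3.3000e+00] F [-0.6  0.3 -2.6] w 0.0239 j [-35.  43.  33. 106. -34.  41. -69.]
```

The spacer sits over slat one without side load, feet at 27 mm. About 35 mm to travel: pull gently for the first part.

Request:
jog_arm(
  increments=[
    [[0,-0.02,0,0,0,-0.01,1],[0,-0.03,0,0,0,0,1],[0,-0.04,0,0,0,0,1],[0,-0.05,0,0,0,0,1],[0,-0.05,0,0,0,0,1],[0,-0.05,0,0,0,0,1],[0,-0.05,0,0,0,0,1],[0,-0.05,0,0,0,0,1],[0,-0.05,0,0,0,0,1],[0,-0.05,0,0,0,0,1]],
  ],
)

```text
time: 8.8
tcp_pos: [0.5812, 0.0853, 0.0855]
tool_rot: [179.9, -0.0, 3.3]
contact_force: [0.3, -5.1, -3.9]
width: 0.0237
grip_force: 30.0
```

```bash
python3 - <<'E'
from h import *
st(); 
E
```

```text
8.8 frame [0.5851 0.0528 0.0855] rot [ 1.7991e+02 -2.0000e-02  3.2800e+00] F [ 0.  -5.1 -3.9] w 0.0237 j [-36.  43.  33. 105. -34.  41. -71.]
```

Request:
jog_arm(
  increments=[
    [[0,-0.04,0,0,0,0,1],[0,-0.05,0,0,0,0,1],[0,-0.05,0,0,0,0,1],[0,-0.05,0,0,0,0,1],[0,-0.04,0,0,0,0,1],[0,-0.03,0,0,0,0,1],[0,-0.02,0,0,0,0,1]],
  ],
)

```text
time: 9.38
tcp_pos: [0.5805, 0.0972, 0.0855]
tool_rot: [180.0, -0.0, 3.3]
contact_force: [0.7, -5.0, -4.9]
width: 0.0237
grip_force: 30.0
```

```bash
python3 - <<'E'
from h import *
st(); im,pose=wrist("pics/w5.png")
cv2.imwrite("pics/w5c.png",cv2.resize(im[90:240,100:350,::-1],None,fx=3,fy=3,interpolation=cv2.INTER_CUBIC))
E
```

```text
9.38 frame [0.5851 0.0647 0.0855] rot [ 1.7996e+02 -2.0000e-02  3.3100e+00] F [ 0.4 -5.1 -4.9] w 0.0237 j [-38.  43.  33. 105. -34.  42. -72.]
```

View pics/w5c.png

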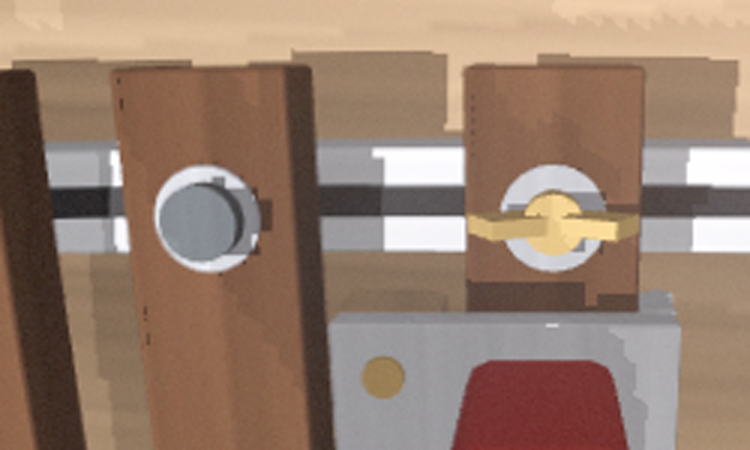

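The crop shows the lip pulling slat one. The gap between bolted slat (right edge at 285) and slat one (left edge at 468) is about 31 mm, so some 7–9 mm remain. I'll creep, watching the force.

Request:
jog_arm(
  increments=[
    [[0,-0.025,0,0,0,0,1],[0,-0.025,0,0,0,0,1],[0,-0.025,0,0,0,0,1],[0,-0.025,0,0,0,0,1]],
  ],
)

```text
time: 9.77
tcp_pos: [0.5803, 0.1015, 0.0856]
tool_rot: [180.0, -0.0, 3.3]
contact_force: [0.2, -5.2, -5.6]
width: 0.0235
grip_force: 30.0
```

Request:
jog_arm(
  increments=[
    [[0,-0.012,0,0,0,0,1],[0,-0.012,0,0,0,0,1],[0,-0.012,0,0,0,0,1],[0,-0.012,0,0,0,0,1]],
  ],
)

```text
time: 10.1
tcp_pos: [0.5802, 0.1036, 0.0856]
tool_rot: [-180.0, -0.0, 3.3]
contact_force: [0.5, -4.9, -5.7]
width: 0.0239
grip_force: 30.0
```

Request:
jog_arm(
  increments=[
    [[0,-0.012,0,0,0,0,1],[0,-0.012,0,0,0,0,1],[0,-0.012,0,0,0,0,1]],
  ],
)

```text
time: 10.35
tcp_pos: [0.5801, 0.1042, 0.0856]
tool_rot: [179.9, -0.0, 3.3]
contact_force: [1.5, -7.7, -5.4]
width: 0.0236
grip_force: 30.0
```

Request:
jog_arm(
  increments=[
    [[0,-0.012,0,0,0,0,1],[0,-0.012,0,0,0,0,1]],
  ],
)

```text
time: 10.52
tcp_pos: [0.5801, 0.1043, 0.0857]
tool_rot: [179.9, -0.0, 3.3]
contact_force: [-0.2, -9.5, -4.0]
width: 0.0239
grip_force: 30.0
```

Contact felt: 9.5 N total, of which about 5 N is slat friction. I'll hold a moment, then ease back into the slot's play.

Request:
jog_arm(
  increments=[
    [[0,-0.01,0,0,0,0,1],[0,0,0,0,0,0,1]],
  ],
)

```text
time: 10.68
tcp_pos: [0.5801, 0.1043, 0.0857]
tool_rot: [179.9, -0.0, 3.2]
contact_force: [0.5, -8.1, -3.8]
width: 0.0239
grip_force: 30.0
```

Request:
jog_arm(
  increments=[
    [[0,0.02,0,0,0,0,1],[0,0.02,0,0,0,0,1],[0,0.02,0,0,0,0,1],[0,0.02,0,0,0,0,1],[0,0.02,0,0,0,0,1],[0,0,0,0,0,0,1]],
  ],
)

```text
time: 11.18
tcp_pos: [0.5802, 0.1038, 0.0858]
tool_rot: [-179.9, -0.0, 3.4]
contact_force: [-0.6, -1.6, -2.1]
width: 0.0239
grip_force: 30.0
```

```bash
python3 - <<'E'
from h import *
print(fr([.5801,.1043,0])); st(); 
E
```

```text
[0.58501767 0.07175532 0.        ]
11.18 frame [0.5851 0.0712 0.0858] rot [-1.7988e+02 -1.0000e-02  3.3800e+00] F [-0.7 -1.6 -2.1] w 0.0239 j [-38.  43.  33. 105. -34.  42. -72.]
```

Request:
jog_arm(
  increments=[
    [[0,0.02,0,0,0,0,1],[0,0.02,0,0,0,-0.01,1],[0,0,0,0,0,0,1]],
  ],
)

```text
time: 11.43
tcp_pos: [0.5806, 0.102, 0.0858]
tool_rot: [-179.9, -0.0, 3.5]
contact_force: [-0.4, -1.0, -1.6]
width: 0.0238
grip_force: 30.0
```

Request:
jog_arm(
  increments=[
    [[0,0,-0.1,0,0,0,1],[0,0,-0.2,0,0,0,1],[0,0,-0.3,0,0,0,1],[0,0,-0.3,0,0,0,1],[0,0,-0.2,0,0,0.02,1],[0,0,0,0,0,0.02,1],[0,0,0,0,0,0,1]],
  ],
)

```text
time: 12.02
tcp_pos: [0.5808, 0.1016, 0.1305]
tool_rot: [-179.9, -0.1, 3.1]
contact_force: [1.2, 0.9, -1.3]
width: 0.024
grip_force: 30.0
```

```bash
python3 - <<'E'
from h import *
st(); goto(.5845,-.034,.13)
E
```

```text
12.02 frame [0.5856 0.069  0.1305] rot [-1.7992e+02 -1.0000e-01  3.1400e+00] F [ 1.2  0.8 -1.3] w 0.024 j [-40.  40.  36. 105. -32.  46. -74.]
[-0.01, 0.86, 0.0, -0.0, -0.0, -0.0]
[-0.01, 0.86, 0.0, -0.01, -0.01, -0.0]
[-0.0, 0.86, 0.01, -0.0, -0.0, -0.01]
end [ 0.5847 -0.0342  0.13  ] [-1.7999e+02 -3.0000e-02  3.2100e+00]
```

Request:
jog_arm(
  increments=[
    [[0,0.4,0,0,0,0,1],[0,0.6,0.05,0,0,0,1],[0,0.6,0.05,0,0,0,1],[0,0.6,0.05,0,0,0,1],[-0.01,0.32,0.05,0,0,0,1],[-0.01,0.16,0.1,0,0,0,1],[0,0,0,0,0,0,1],[0,0,0,0,0,0,1]],
  ],
)

```text
time: 12.68
tcp_pos: [0.5852, -0.0044, 0.117]
tool_rot: [-179.9, 0.0, 3.2]
contact_force: [0.5, 0.3, -2.2]
width: 0.0237
grip_force: 30.0
```

```bash
python3 - <<'E'
from h import *
st(); im,pose=wrist("pics/w6.png")
cv2.imwrite("pics/w6c.png",cv2.resize(im[90:240,80:400,::-1],None,fx=2.5,fy=2.5,interpolation=cv2.INTER_CUBIC))
E
```

```text
12.68 frame [ 0.584  -0.0371  0.117 ] rot [-1.7989e+02  5.0000e-02  3.1800e+00] F [ 0.5  0.3 -2.2] w 0.0237 j [-29.  41.  35. 105. -32.  44. -64.]
```

View pics/w6c.png

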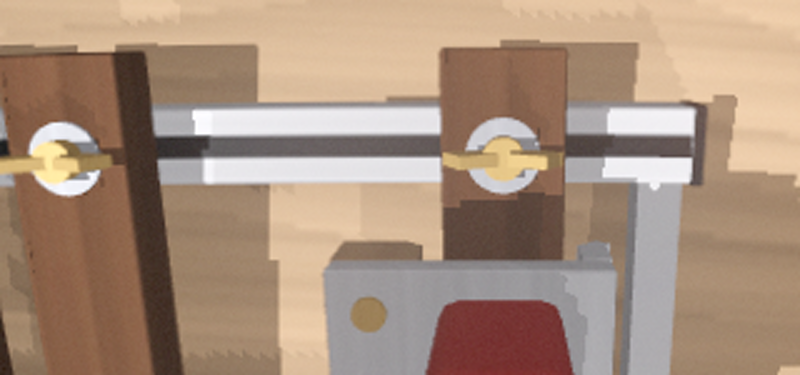

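Slat two spans columns 442–563 and the spacer origin is near 500.6, so it is aligned within about 0.5 mm. Descending.

Request:
jog_arm(
  increments=[
    [[0.01,0.01,0.2,0,0,0,1],[0,0,0.2,0,0,0,1],[0,0,0.13,0,0,0,1],[0,0,0.07,0,0,0,1],[0,0,0.03,0,0,0,1],[0,0,0,0,0,0,1]],
  ],
)

```text
time: 13.23
tcp_pos: [0.5857, -0.006, 0.0919]
tool_rot: [-180.0, 0.0, 3.1]
contact_force: [0.4, 0.1, -1.8]
width: 0.024
grip_force: 30.0
```

```bash
python3 - <<'E'
from h import *
st(); goto(.5845,-.0376,.085,3)
E
```

```text
13.23 frame [ 0.5844 -0.0387  0.0919] rot [-1.7995e+02  2.0000e-02  3.1400e+00] F [ 0.4  0.1 -1.8] w 0.024 j [-28.  43.  33. 106. -34.  42. -62.]
[0.0, -0.01, 0.06, -0.0, 0.0, -0.0]
[0.0, -0.01, 0.06, -0.0, 0.0, -0.0]
[0.0, -0.01, 0.05, -0.01, 0.0, -0.01]
end [ 0.5844 -0.0375  0.0851] [1.7998e+02 2.0000e-02 3.2100e+00]
```

Request:
jog_arm(
  increments=[
    [[0,-0.01,0.06,0,0,0,1],[0,-0.01,0.06,0,0,0,1],[0,-0.01,0.05,0,0,0,1],[0,0,0,0,0,0,1]],
  ],
)

```text
time: 13.57
tcp_pos: [0.5856, -0.0047, 0.0852]
tool_rot: [-179.9, 0.0, 3.2]
contact_force: [-0.0, 0.8, -3.6]
width: 0.0234
grip_force: 30.0
```

Request:
jog_arm(
  increments=[
    [[0,-0.02,0,0,0,0,1],[0,-0.03,0,0,0,0,1],[0,-0.04,0,0,0,0,1],[0,-0.05,0,0,0,0,1],[0,-0.05,0,0,0,0,1],[0,-0.05,0,0,0,0,1],[0,-0.05,0,0,0,0,1],[0,-0.05,0,0,0,0,1],[0,-0.05,0,0,0,0,1],[0,-0.05,0,0,0,0,1],[0,-0.05,0,0,0,0,1],[0,-0.05,0,0,0,0,1]],
  ],
)

```text
time: 14.57
tcp_pos: [0.5847, 0.0149, 0.0856]
tool_rot: [179.9, -0.0, 3.1]
contact_force: [0.6, -5.1, -4.0]
width: 0.0237
grip_force: 30.0
```

```bash
python3 - <<'E'
from h import *
st()
E
```

```text
14.57 frame [ 0.5847 -0.0178  0.0856] rot [ 1.799e+02 -5.000e-02  3.070e+00] F [ 0.3 -5.1 -4. ] w 0.0237 j [-30.  43.  33. 106. -34.  41. -64.]
```

Pulling at a steady 5 N. Snug is expected at y′ ≈ 0.0198, so I go on to about 0.012.

Request:
jog_arm(
  increments=[
    [[0,-0.05,0,0,0,-0.01,1],[0,-0.06,0,0,0,-0.01,1],[0,-0.07,0,0,0,0,1],[0,-0.07,0,0,0,0,1],[0,-0.07,0,0,0,0,1],[0,-0.07,0,0,0,0,1],[0,-0.07,0,0,0,0,1],[0,-0.07,0,0,0,0,1],[0,-0.06,0,0,0,0,1],[0,-0.05,0,0,0,0,1],[0,-0.04,0,0,0,0,1],[0,-0.02,0,0,0,0,1]],
  ],
)

```text
time: 15.57
tcp_pos: [0.5831, 0.0435, 0.0857]
tool_rot: [180.0, -0.0, 3.2]
contact_force: [0.4, -4.8, -3.8]
width: 0.0238
grip_force: 30.0
```

```bash
python3 - <<'E'
from h import *
st()
E
```

```text
15.57 frame [0.5846 0.0109 0.0857] rot [ 1.7995e+02 -4.0000e-02  3.2300e+00] F [ 0.1 -4.9 -3.8] w 0.0238 j [-32.  43.  33. 106. -34.  41. -67.]
```

Request:
jog_arm(
  increments=[
    [[0,-0.03,0,0,0,0,1],[0,-0.03,0,0,0,0,1],[0,-0.03,0,0,0,0,1],[0,-0.03,0,0,0,0,1],[0,-0.02,0,0,0,0,1],[0,-0.01,0,0,0,0,1]],
  ],
)

```text
time: 16.07
tcp_pos: [0.5827, 0.05, 0.0857]
tool_rot: [180.0, -0.0, 3.3]
contact_force: [0.4, -4.9, -3.2]
width: 0.0234
grip_force: 30.0
```

Request:
jog_arm(
  increments=[
    [[0,-0.01,0,0,0,0,1],[0,-0.01,0,0,0,0,1],[0,-0.01,0,0,0,0,1]],
  ],
)

```text
time: 16.32
tcp_pos: [0.5827, 0.0512, 0.0857]
tool_rot: [-180.0, -0.0, 3.3]
contact_force: [1.1, -5.2, -3.5]
width: 0.0235
grip_force: 30.0
```

```bash
python3 - <<'E'
from h import *
st()
E
```

```text
16.32 frame [0.5847 0.0186 0.0857] rot [-1.7999e+02 -3.0000e-02  3.2500e+00] F [ 0.8 -5.2 -3.5] w 0.0235 j [-33.  43.  33. 106. -34.  41. -67.]
```

Request:
jog_arm(
  increments=[
    [[0,-0.007,0,0,0,0,1],[0,-0.007,0,0,0,0,1],[0,-0.006,0,0,0,0,1]],
  ],
)

```text
time: 16.57
tcp_pos: [0.5826, 0.0521, 0.0857]
tool_rot: [-180.0, -0.0, 3.3]
contact_force: [1.9, -5.1, -3.9]
width: 0.0237
grip_force: 30.0
```

Request:
jog_arm(
  increments=[
    [[0,-0.006,0,0,0,0,1],[0,-0.006,0,0,0,0,1]],
  ],
)

```text
time: 16.73
tcp_pos: [0.5826, 0.0523, 0.0857]
tool_rot: [180.0, -0.0, 3.2]
contact_force: [1.4, -5.9, -4.1]
width: 0.024
grip_force: 30.0
```

Request:
jog_arm(
  increments=[
    [[0,-0.006,0,0,0,0,1],[0,-0.006,0,0,0,0,1]],
  ],
)

```text
time: 16.9
tcp_pos: [0.5826, 0.0523, 0.0857]
tool_rot: [180.0, -0.0, 3.2]
contact_force: [-0.3, -6.3, -4.4]
width: 0.0236
grip_force: 30.0
```

Request:
jog_arm(
  increments=[
    [[0,-0.006,0,0,0,0,1],[0,0,0,0,0,0,1]],
  ],
)

```text
time: 17.07
tcp_pos: [0.5826, 0.0523, 0.0857]
tool_rot: [179.9, -0.0, 3.2]
contact_force: [1.9, -7.4, -3.8]
width: 0.0234
grip_force: 30.0
```

Request:
jog_arm(
  increments=[
    [[0,-0.007,0,0,0,0,1],[0,0,0,0,0,0,1],[0,0,0,0,0,0,1]],
  ],
)

```text
time: 17.32
tcp_pos: [0.5826, 0.0523, 0.0857]
tool_rot: [179.9, -0.0, 3.2]
contact_force: [1.6, -7.0, -3.7]
width: 0.024
grip_force: 30.0
```

Request:
jog_arm(
  increments=[
    [[0,-0.008,0,0,0,0,1],[0,0,0,0,0,0,1]],
  ],
)

```text
time: 17.48
tcp_pos: [0.5826, 0.0524, 0.0857]
tool_rot: [179.9, -0.0, 3.2]
contact_force: [1.7, -7.6, -3.9]
width: 0.0238
grip_force: 30.0
```

Snug: about 5 N on slat two and 2.5 N on slat one, position steady. Ease back.

Request:
jog_arm(
  increments=[
    [[0,0.02,0,0,0,0,1],[0,0.02,0,0,0,0,1],[0,0.02,0,0,0,0,1],[0,0.02,0,0,0,0,1],[0,0.02,0,0,0,0,1],[0,0,0,0,0,0,1]],
  ],
)

```text
time: 17.98
tcp_pos: [0.5827, 0.0517, 0.0857]
tool_rot: [-179.9, -0.0, 3.3]
contact_force: [0.0, 0.4, -1.8]
width: 0.0237
grip_force: 30.0
```

```bash
python3 - <<'E'
from h import *
st()
E
```

```text
17.98 frame [0.5847 0.0191 0.0857] rot [-179.86   -0.      3.33] F [ 0.   0.4 -1.8] w 0.0237 j [-33.  43.  33. 106. -34.  41. -67.]
```

Request:
jog_arm(
  increments=[
    [[0,0.02,0,0,0,0,1],[0,0.01,0,0,0,0,1],[0,0,0,0,0,0,1]],
  ],
)

```text
time: 18.23
tcp_pos: [0.5828, 0.0496, 0.0856]
tool_rot: [-179.9, -0.0, 3.3]
contact_force: [-0.4, -0.7, -1.9]
width: 0.0239
grip_force: 30.0
```

Request:
jog_arm(
  increments=[
    [[0,0,-0.1,0,0,0,1],[0,0,-0.2,0,0,0,1],[0,0,-0.3,0,0,0,1],[0,0,-0.3,0,0,0,1],[0,0,-0.4,0,0,0,1],[0,0,-0.5,0,0,0,1],[0,0,-0.5,0,0,0,1],[0,0,-0.2,0,0,0,1],[0,0,0,0,0,0,1],[0,0,0,0,0,0,1]],
  ],
)

```text
time: 19.07
tcp_pos: [0.5828, 0.0494, 0.1859]
tool_rot: [-179.9, -0.1, 3.3]
contact_force: [-0.2, 0.0, -2.0]
width: 0.0235
grip_force: 30.0
```

```bash
python3 - <<'E'
from h import *
st(); im,pose=wrist("pics/w7.png")
cv2.imwrite("pics/w7c.png",cv2.resize(im[60:240,60:400,::-1],None,fx=2.3,fy=2.3,interpolation=cv2.INTER_CUBIC))
# mat centre from top view at start
a=plane("top",[[389.07,213.37]],.003)[0]; print(a); w=np.array([.545,-.285]); rows,p,e=plan((w[0],w[1],pose[0][2]),-3)
for r in rows: print(r)
print(p,e)
E
```

```text
19.07 frame [0.5846 0.0168 0.1859] rot [-1.7992e+02 -6.0000e-02  3.2900e+00] F [-0.2  0.  -2. ] w 0.0235 j [-37.  35.  39. 104. -28.  51. -72.]
[ 0.55392397 -0.28235779  0.003     ]
[-0.16, 0.92, -0.0, -0.0, 0.0, 0.1]
[-0.15, 0.92, -0.0, -0.0, 0.0, 0.1]
[-0.13, 0.93, -0.0, -0.0, 0.0, 0.1]
[-0.12, 0.93, -0.0, -0.0, 0.0, 0.1]
[-0.11, 0.93, -0.01, -0.0, 0.0, 0.1]
[-0.1, 0.93, -0.0, -0.0, 0.0, 0.1]
[-0.09, 0.93, -0.01, -0.0, 0.0, 0.11]
[-0.08, 0.93, -0.0, -0.0, 0.0, 0.1]
[-0.07, 0.93, -0.01, -0.01, 0.01, 0.11]
[ 0.54494104 -0.28515146  0.18599615] [ 1.79992131e+02 -3.12328983e-02 -3.03086084e+00]
```

View pics/w7c.png

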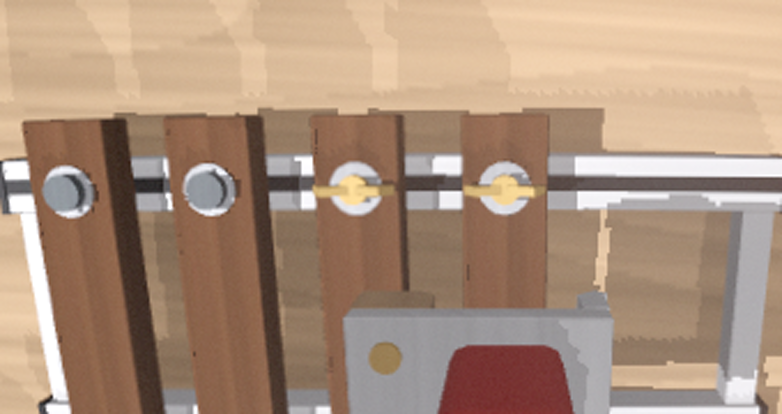

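All four slats look evenly spaced (left edges at 22, 165, 312, 463). I'll check the pitch by rays.

```bash
python3 - <<'E'
from h import *
a=np.load("pics/w7.npy"); pose=(a[:3],a[3:])
for uv,z in (([[22,121],[165,118],[312,116],[463,115]],.04),([[110,121],[248,118],[395,116],[548,115]],.04),([[68,190],[209,189],[353,188],[504,187]],.043)):
    P=plane("wrist",np.array(uv)/2.3+60,z,pose); y=P[:,:2]@UY; print(y.round(4),np.diff(y).round(4))
E
```

```text
[0.1858 0.1333 0.0819 0.0303] [-0.0524 -0.0515 -0.0516]
[0.1532 0.1041 0.0534 0.0014] [-0.0492 -0.0507 -0.052 ]
[0.1705 0.119  0.0684 0.0163] [-0.0514 -0.0506 -0.0521]
```

Pitches agree with 52 mm, and the two snug TCP positions differ by exactly 52.0 mm. Carry the spacer to the mat.

Request:
jog_arm(
  increments=[
    [[-0.1,0.5,0,0,0,0.1,1],[-0.15,0.9,0,0,0,0.1,1],[-0.14,0.9,0,0,0,0.1,1],[-0.13,0.9,0,0,0,0.1,1],[-0.12,0.9,0,0,0,0.1,1],[-0.1,0.9,0,0,0,0.1,1],[-0.1,0.9,0,0,0,0.1,1],[-0.09,0.9,0,0,0,0.1,1],[-0.08,0.9,0,0,0,0.1,1],[-0.05,0.5,0,0,0,0,1],[0,0.1,0,0,0,0,1],[0,0,0,0,0,0,1]],
  ],
)

```text
time: 20.12
tcp_pos: [0.5399, -0.2847, 0.1842]
tool_rot: [-180.0, 0.1, -3.1]
contact_force: [0.2, 0.7, -1.7]
width: 0.0236
grip_force: 30.0
```

```bash
python3 - <<'E'
from h import *
s=st(); p=s["tcp_pos"]; print(p); rows,p,e=plan((.548,-.28,.07),-3,5)
for r in rows: print(r)
print(p,e)
E
```

```text
20.12 frame [ 0.5232 -0.3144  0.1842] rot [-1.7996e+02  1.0000e-01 -3.1000e+00] F [ 0.2  0.7 -1.7] w 0.0236 j [ -4.  38.  40. 100. -30.  53. -45.]
[ 0.53991636 -0.28470805  0.18422387]
[0.04, -0.03, 0.57, -0.0, 0.0, -0.0]
[0.04, -0.02, 0.57, -0.0, 0.0, -0.0]
[0.04, -0.03, 0.57, -0.0, 0.0, -0.0]
[0.04, -0.02, 0.57, -0.0, 0.01, -0.01]
[0.04, -0.03, 0.58, -0.01, 0.0, -0.0]
[ 0.5480194  -0.27985775  0.06981576] [ 1.79971115e+02  3.01109170e-02 -3.03121695e+00]
```

Request:
jog_arm(
  increments=[
    [[0.04,-0.03,0.5,0,0,0,1],[0.04,-0.03,0.6,0,0,0,1],[0.04,-0.03,0.6,0,0,0,1],[0.04,-0.03,0.5,0,0,0,1],[0.04,-0.01,0.4,0,0,0,1],[0,0,0.2,0,0,0,1],[0,0,0.06,0,0,0,1],[0,0,0,0,0,0,1]],
  ],
)

```text
time: 20.78
tcp_pos: [0.5496, -0.2778, 0.0707]
tool_rot: [-179.9, 0.0, -2.9]
contact_force: [0.3, 0.1, -2.3]
width: 0.0238
grip_force: 30.0
```

Touchdown is expected at TCP z = 0.0608. I'll lower slowly.

Request:
jog_arm(
  increments=[
    [[0,0,0.08,0,0,0,1],[0,0,0.07,0,0,0,1],[0,0,0.05,0,0,0,1],[0,0,0.03,0,0,0,1],[0,0,0.02,0,0,0,1],[0,0,0,0,0,0,1]],
  ],
)

```text
time: 21.28
tcp_pos: [0.5496, -0.2783, 0.061]
tool_rot: [-180.0, -0.0, -2.9]
contact_force: [1.1, -0.6, -2.4]
width: 0.024
grip_force: 30.0
```

Request:
jog_arm(
  increments=[
    [[0,0,0.012,0,0,0,1],[0,0,0.012,0,0,0,1],[0,0,0.012,0,0,0,1],[0,0,0,0,0,0,1]],
  ],
)

```text
time: 21.62
tcp_pos: [0.5497, -0.2784, 0.0607]
tool_rot: [-179.9, -0.0, -2.9]
contact_force: [-3.1, 2.7, 9.2]
width: 0.0238
grip_force: 30.0
```

Feet are down. I'll relax a little, release and open fully.

Request:
jog_arm(
  increments=[
    [[0,0,-0.02,0,0,0,1],[0,0,0,0,0,0,-1],[0,0,0,0,0,0,-1],[0,0,0,0,0,0,-1],[0,0,0,0,0,0,-1],[0,0,0,0,0,0,-1],[0,0,0,0,0,0,-1],[0,0,0,0,0,0,-1]],
  ],
)

```text
time: 22.28
tcp_pos: [0.5495, -0.2782, 0.0602]
tool_rot: [-179.9, -0.0, -2.9]
contact_force: [-0.2, 0.9, -1.1]
width: 0.0685
grip_force: 0.0
```

Request:
jog_arm(
  increments=[
    [[0,0,-0.2,0,0,0,-1],[0,0,-0.4,0,0,0,-1],[0,0,-0.7,0,0,0,-1],[-0.5,0,-0.7,0,0,0,-1],[-0.5,0,-0.7,0,0,0,-1],[-0.5,0,-0.5,0,0,0,-1],[-0.3,0,0,0,0,0,-1],[0,0,0,0,0,0,-1],[0,0,0,0,0,0,-1]],
  ],
)

```text
time: 23.03
tcp_pos: [0.4778, -0.2745, 0.1887]
tool_rot: [-179.9, -0.1, -2.9]
contact_force: [0.8, -0.5, 0.3]
width: 0.0882
grip_force: 0.0
```

```bash
python3 - <<'E'
from h import *
st(); im,pose=wrist("pics/w8.png")
for z in (.003,): print(proj("wrist",[[.554,-.282,.003],[.55,-.278,.069]],pose).round(0))
E
```

```text
23.03 frame [ 0.4617 -0.3007  0.1887] rot [-1.7992e+02 -6.0000e-02 -2.9300e+00] F [ 0.7 -0.5  0.3] w 0.0882 j [ -6.  32.  42. 109. -28.  49. -43.]
[[283. 109.]
 [278. 116.]]
```

View pics/w8.png

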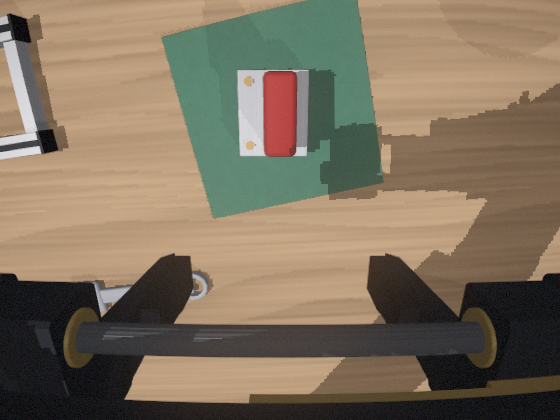

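The spacer stands upright in the middle of the mat, its grip at (280,114), and the gripper is clear of everything. Handing in.

```bash
python3 -c "
from workcell import *
print(finish_job())"
```

```text
the job is handed in; nothing more can be done
None
```

I drew both loose slats up snug at the 22 mm gap (the two snug positions were 52.0 mm apart), stood the spacer back near the middle of the mat, and handed the job in at about 23 s; no verdict was returned.

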